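# Load the pile of battery packs into the bench charger

## Robot

A 6-joint arm with a two-finger parallel gripper is mounted at the origin on the work surface. World frame = base frame: x ahead of the robot, y to its left, z up, the work surface at z = 0. Lengths are in mm, angles in rad, forces in N, time in s.
With the tool pointing down it reaches from about 300 to 1000 mm from the base axis. Payload 5.1 kg.
Tool frame: the origin (TCP) lies at the very end of the fingers, on their centre line; the grasp point (between the pads) lies 19 mm behind it; z points along the fingers, y is the line along which they close (so a half turn about z gives the same grasp; the last joint's range is limited). The gripper opens to 95 mm and grips with 3 to 60 N. Pads are 20 mm wide; open, the fingers measure 119 mm over their backs; the gripper's body (75 mm by 180 mm) begins 59 mm behind the grasp point.
Start: joints at [-1.305, 0.124, 1.65, -0, 1.367, -0.083], TCP at [222.118, -610.859, 214.656] pointing down, gripper open.
Joint ranges: [-2.61, 2.61], [-1.02, 2.33], [0.03, 2.71], [-1.35, 4.49], [0.32, 2.68], [-2.91, 2.91]. Speed limits (rad/s): [2.57, 2.57, 3.14, 3.14, 3.14, 3.14].

## Interface

Orientations are given as a unit quaternion [w, x, y, z].
In Python, from bench import bot, cams gives the robot as it stands.
- The arm moves only by the tool carry_out, never from a script. Its argument "motion" is a list of rows, each an object of numbers: "gripper": the opening, from 0 (shut) to 1 (fully open); "dx", "dy", "dz": the shift along the tool's x, y, z in m; "wx", "wy", "wz": the turn, a rotation vector about the tool's x, y, z in units of 5 degrees (1.0 is 5 degrees). In form: [{"gripper": .., "dx": .., "dy": .., "dz": .., "wx": .., "wy": .., "wz": ..}, ...]. A call has 1 to 20 rows; each row is the pose to reach, as a shift and turn from the pose commanded when the call began, along the tool's axes at that moment; what a row does not reach only later rows make up. A row lasts 1/12 s, in which the tool goes at most 41.7 mm and 7.16 degrees, less where a joint would pass 70% of its speed; a pose out of reach is approached as far as the arm can. A call with a gripper value outside its range is refused whole. The fingers move at their own pace and stop on an object; the grip force is fixed at half the most. Time passes only in rows, so rows that repeat a pose let the fingers close. It gives the time, the measured TCP pose, the force, the opening and the grip force at its end, in the units of the state.
- bot.observe(): the state, without advancing time (a new reading comes with each control period).
- cams.camera(name): name is "side" or "top"; returns the picture (400x640x3 uint8, blue, green, red); there is no depth.
- cams.get_calibration(name): a dict with "mtx" (3x3 intrinsics, pixels), "dist_coeffs" ([k1, k2, p1, p2, k3] as OpenCV has them; the pictures are not rectified), "T" (4x4, takes a point from camera to world coordinates). Camera axes: x right, y down, z forward; pixel columns grow to the right and rows downward; lengths in mm; the calibration is good to about 2 mm. A picture is of the moment at which its call begins. get_calibration takes no time and is no camera call.
- bot.finish_job(): hands the job in; it is judged then, once.
Trained networks look in the newest picture that a camera, given by its name, has taken for a name from the list of things; names that differ only in an ending like _2 or _b are one class to them, and where a whole thing is asked for, a point or a joint stands for the part that bears it (a point fixed in the world has none). Each returns a list of dicts, best first, with "conf" (0 to 1); they miss things now and then, are a little off and sometimes report something else, mostly with a low value. They report only what shows in the picture. A call takes as long as a camera call.
- cams.cut_out(camera, thing): "region" (400x640 bool, what is visible of it) and "bbox" ([centre column, centre row, width, height] in pixels, round what is visible of it).
The state is a dict: "clock": time; "joint_pos": joint angles; "joint_vel": joint speeds; "joint_efforts": joint torques, N m; "eef_pos": TCP position; "orientation": TCP orientation; "ft_force": force on the tool from outside, world axes, zero at the start; "wrist_torque": the same for the moment, N m; "gripper_width": opening from 0.0 (shut) to 1.0 (fully open); "finger_force": force on a finger pad.
Only numpy, scipy, OpenCV 4.12 (cv2) and the standard library are available. Lean on these libraries where they do the work, as an engineer would, in place of code of your own. Each camera call takes 0.05 s, during which the arm holds its last target. There are 200 camera calls.

## Task

Pick up the three slim battery packs together as one pile and load them into the charger's bay: put the contact end under the hood with the pile tilted, press the sprung contact bar back with it by feel, not hard against its stop, and gently tip the tail down past the tail wall so that all three packs lie flat and fully home, still in the same order, between the contact bar and the tail wall. Leave them there and do not shift the other things on the bench.

Things in the scene. Friction and masses are not known exactly. Their poses are not given: they have to be found in the camera images.
- pack_low_center (a point): centre of the lowest of three equal loose black battery packs, each 92 mm long (x) x 56 wide (y) x 10 thick (z), 75 to 150 g, lying one on another on the bench as a pile 30 mm high, edges up to 1 mm out of line. The end with gilt contacts (nose) is at -x, the tail at +x; the noses all point roughly towards the robot
- pack_mid_center (a point): centre of the middle pack of the pile, same axes
- pack_top_center (a point): centre of the uppermost pack of the pile, same axes
- pack_low_nose (a point): middle of the nose end face of the lowest pack, 46 mm from its centre
- bay (a point): centre of the bay floor of the charger (fixed pale desk unit 174 x 124 x 65 mm), 24 mm above the bench; x runs along the bay from hood to tail wall, z up. Side walls only at x = -62..-33 and 33..52 mm, inner faces at y = +-29.5 mm up to 20 mm over the floor, then flaring to +-35.5 mm at 34 mm; between them both sides are open for fingers, down to a deck 10 mm below the bay floor
- hood_lip (a point): middle of the lower edge of the hood's lip, at x = -41 mm in the bay and 36 mm over the bay floor (axes as the bay's). The flat hood, 5 mm thick and 124 mm wide, runs from here to x = -114 mm over the contact bar and the electronics. From lip to tail wall the opening is 87 mm, shorter than the packs: they go in nose first, tilted
- tail_wall (a point): middle of the top inner edge of the tail wall, at x = 46 mm in the bay and 34 mm over the bay floor (axes as the bay's); the wall is 6 mm thick and 71 mm wide. The seated packs' tails stand against it
- bar_face (a point): middle of the face of the sprung contact bar under the hood, looking to +x of the bay; at rest the face is at x = -43 mm; it is 54 mm wide and reaches from 2 to 34 mm over the bay floor
- contact_bar (a joint): how far the contact bar is pushed back under the hood (m): 0 at rest, 0.003 with the packs seated, hard stop at 0.011. Its spring gives 2.4 N at 0, 4.2 N at 0.003, 7.2 N at 0.008, 9 N at 0.011. The tilted pile must push it back to between 0.008 and 0.011 for its tail to pass the tail wall
- meter: bystander: handheld meter lying on its back, 180 x 88 x 44 mm, origin under its middle
- adapter: bystander: black mains-adapter brick, one solid piece 112 x 50 x 30 mm (longer and narrower than the packs), lies in line with the pile, in front of or behind it, origin under its middle
- torque_wrench: bystander: small steel wrench, 150 mm long, origin under its middle
- screwdriver: bystander: screwdriver, 170 mm long, origin under its middle
- attenuator: bystander: upright round steel attenuator, 32 mm across, 56 mm high, origin under its middle
- charger: the charger, fixed to the bench; origin on the bench 24 mm below point bay, same axes

How it is judged (in metres and radians):
On the way, in this order (a step that is already met when the one before it is completed fails the run):
1. the three packs are lifted together as one pile (height (world z) of pack_low_center above 0.03 m and distance between pack_low_center and pack_mid_center below 0.016 m and distance between pack_mid_center and pack_top_center below 0.016 m), for 0.2 s.
2. the nose is under the hood and presses the contact bar back at least 4 mm with the tail still up (value of joint contact_bar above 0.004 m and angle between pack_low_center's own z axis and vertical above 0.1 rad and horizontal distance between pack_low_center and bay below 0.03 m), for 0.1 s.
At the end, for the whole second after the job is handed in: All three packs at rest in the bay in their first order, nose at the contact bar: each centre within 4 mm of the bay's centre line and middle and 2.5 mm of its height (5, 15, 25 mm over the floor), flat within 0.05 rad, square within 0.06 rad, the bar pushed back over 1 mm (x of pack_low_center in the frame of bay between -0.004 and 0.004 m and y of pack_low_center in the frame of bay between -0.004 and 0.004 m and z of pack_low_center in the frame of bay between 0.0025 and 0.0075 m and angle between each of pack_low_center, pack_mid_center, pack_top_center's own z axis and vertical below 0.05 rad and angle between the x axis of each of pack_low_center, pack_mid_center, pack_top_center and the x axis of bay, either way round below 0.06 rad and linear speed of each of pack_low, pack_mid, pack_top below 0.02 m/s and x of pack_mid_center in the frame of bay between -0.004 and 0.004 m and y of pack_mid_center in the frame of bay between -0.004 and 0.004 m and z of pack_mid_center in the frame of bay between 0.0125 and 0.0175 m and x of pack_top_center in the frame of bay between -0.004 and 0.004 m and y of pack_top_center in the frame of bay between -0.004 and 0.004 m and z of pack_top_center in the frame of bay between 0.0225 and 0.0275 m and x of pack_low_nose in the frame of bay below -0.03 m and value of joint contact_bar above 0.001 m); the robot touches nothing.
It fails at once if the contact bar is driven hard against its stop (more than 25 N) (contact force between contact_bar and anything else above 25 N).
It fails at once if the charger is pressed hard (more than 35 N) (contact force between charger and anything else above 35 N).
It fails at once if another thing on the bench is shifted by more than 25 mm (distance of any of meter, adapter, torque_wrench, screwdriver, attenuator from where it was at the start of the episode above 0.025 m).
It also fails if it takes over 62 s, if anything falls off the work surface, if the arm or the gripper's body presses on something with over 40 N, if the wrist force passes 120 N, or if a joint passes its speed limit or range.

## Working session

There is one attempt and no reset: what is moved stays moved. The work goes in short steps, Python scripts to look and compute and a tool call to move; the robot and the scene stay as the last step left them, time stands still between calls to the robot, and variables do not carry over. Pictures are saved under pics/ and viewed, at most 10 in all, crops included, and the job is handed in when it is done.

Besides the shell and the picture viewer there is one more tool, called as name(argument=value, ...) on one line, values as JSON. carry_out: Moves the arm, as the interface text tells. Its arguments: {"type":"object","properties":{"motion":{"type":"array","items":{"type":"object","properties":{"gripper":{"type":"number"},"dx":{"type":"number"},"dy":{"type":"number"},"dz":{"type":"number"},"wx":{"type":"number"},"wy":{"type":"number"},"wz":{"type":"number"}}}}},"required":["motion"]}

```bash
mkdir -p pics; ls; python3 - <<'E'
from bench import bot,cams
import cv2,numpy as np
s=bot.observe();print(s)
for n in("top","side"):
    im=cams.camera(n);cv2.imwrite(f"pics/{n}0.png",im)
    c=cams.get_calibration(n);print(n,np.round(c["mtx"],1).tolist(),c["dist_coeffs"],np.round(c["T"],4).tolist())
    for t in("pack_low_center","pack_top_center","charger","adapter","contact_bar","meter","attenuator","torque_wrench","screwdriver"):
        try:
            for d in cams.cut_out(n,t)[:2]:print(n,t,round(d["conf"],2),np.round(d["bbox"],1))
        except Exception as e:print(t,e)
E
```

```text
pics
{'clock': 0.0, 'joint_pos': array([-1.30456237e+00,  1.24474492e-01,  1.65165205e+00, -6.37020123e-06,
        1.36752170e+00, -8.26216485e-02]), 'joint_vel': array([ 0.00078339, -0.000316  ,  0.00063162,  0.00106778, -0.00116829,
        0.0015097 ]), 'joint_efforts': array([-2.36122032e-03, -4.17609322e+01, -3.59927845e+01,  7.74015742e-02,
        4.92833974e-02, -1.48173767e-04]), 'eef_pos': array([ 221.97299283, -610.24104871,  213.41985361]), 'orientation': array([-1.02317700e-03,  9.84825369e-01,  1.73545198e-01, -9.73307920e-05]), 'ft_force': array([ 0.00590276,  0.67212757, -0.29517168]), 'wrist_torque': array([ 0.03590964, -0.06572287, -0.07399515]), 'finger_force': 0.0, 'gripper_width': 1.003460305914989}
top [[431.2, 0.0, 320.9], [0.0, 431.2, 197.4], [0.0, 0.0, 1.0]] [-0.02901547  0.          0.          0.          0.        ] [[0.0057, -0.9811, 0.1936, 373.6406], [-0.9996, -0.0003, 0.0279, -22.8851], [-0.0273, -0.1937, -0.9807, 902.238], [0.0, 0.0, 0.0, 1.0]]
top pack_top_center 0.93 [312.5 228.1  28.4  46.7]
top charger 0.77 [231.4 180.7  68.8  91. ]
top charger 0
[... 284 characters left out ...]
8 287.7   9.7  85.8]
side [[455.2, 0.0, 316.7], [0.0, 455.2, 203.2], [0.0, 0.0, 1.0]] [-0.02703884  0.          0.          0.          0.        ] [[0.9911, -0.0641, 0.1168, 460.0363], [-0.1332, -0.4921, 0.8603, -762.9725], [0.0023, -0.8682, -0.4963, 507.2249], [0.0, 0.0, 0.0, 1.0]]
side pack_top_center 0.73 [275.2 221.1  48.1  21.5]
side charger 0.64 [313.5 177.3  83.3  45. ]
side charger 0.55 [211.2 325.5 117.7  19.4]
side adapter 0.87 [352.4 224.6  56.9  29. ]
side meter 0.71 [353.8 305.2 119.7  59.7]
side attenuator 0.76 [414.  250.1  21.2  33.2]
side attenuator 0.6 [277.3 235.4  47.8   7.8]
side torque_wrench 0.7 [227.7 186.1  62.2  13.3]
side screwdriver 0.74 [210.1 328.9 117.1  22.7]
```

```bash
python3 - <<'E'
import cv2
a=cv2.imread("pics/top0.png")[90:340,170:490];cv2.imwrite("pics/topc.png",cv2.resize(a,None,fx=2.4,fy=2.4,interpolation=cv2.INTER_CUBIC)[:600])
a=cv2.imread("pics/side0.png")[130:290,180:440];cv2.imwrite("pics/sidec.png",cv2.resize(a,None,fx=3,fy=3,interpolation=cv2.INTER_CUBIC))
E
```

```text
(no output)
```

View pics/topc.png

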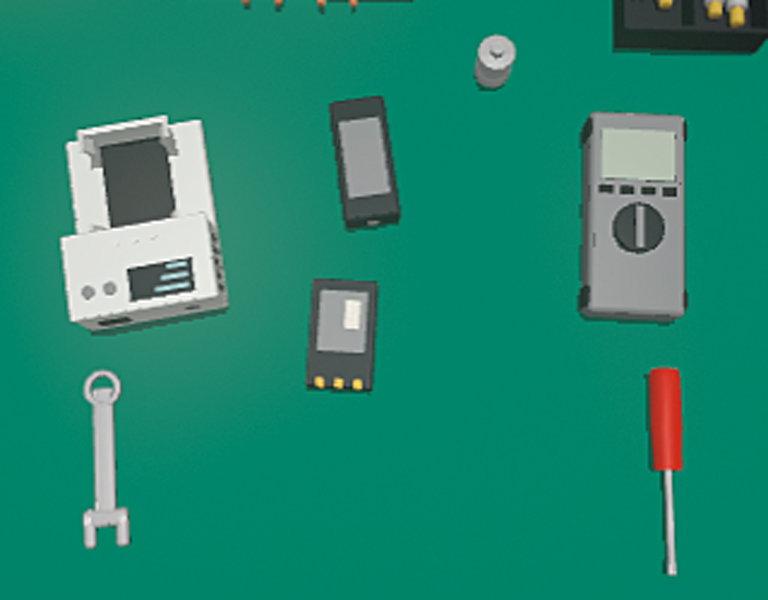

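View pics/sidec.png

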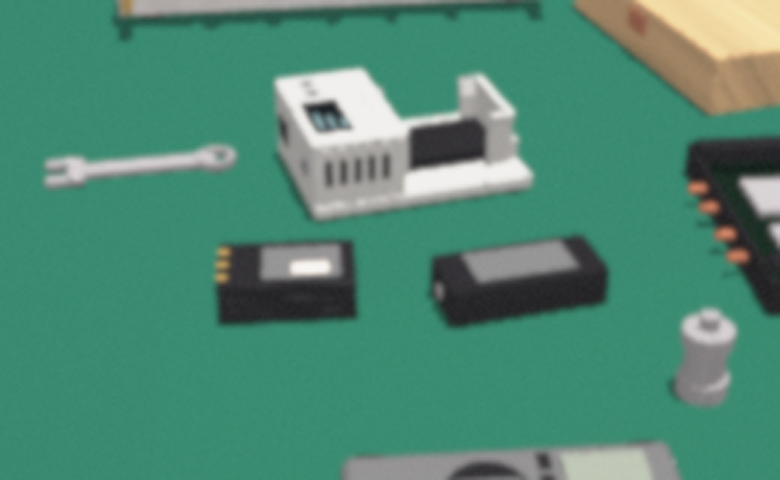

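The top crop shows the pile at crop (342,335), gilt noses toward the robot; the adapter is behind it at (365,160). The charger is at (145,225), with its hood toward the robot and tail wall at (125,130). The side view agrees.

```bash
cat > fit.py <<'E'
import cv2,numpy as np
from scipy.optimize import minimize
from bench import bot,cams
def box(x0,x1,y,z0,z1):return np.array([[a,b,c] for a in(x0,x1) for b in(-y,y) for c in(z0,z1)],float)
PILE=[box(-46,46,28,0,30)]
CHG=[box(-114,60,62,0,14),box(-114,-41,62,14,65),box(46,52,35.5,14,58),box(33,52,35.5,14,57),box(-41,-33,35.5,14,57),box(-41,46,28,14,24)]
ADP=[box(-56,56,25,0,30)]
S=4
def proj(P,c):
    Ti=np.linalg.inv(c["T"]);return cv2.projectPoints(P,cv2.Rodrigues(Ti[:3,:3])[0],Ti[:3,3],np.array(c["mtx"]),np.array(c["dist_coeffs"]))[0][:,0]
def place(P,R,t):return P@R.T+t
def render(boxes,R,t,c,roi):
    x0,y0,x1,y1=roi;m=np.zeros(((y1-y0)*S,(x1-x0)*S),np.uint8)
    for b in boxes:
        p=(proj(place(b,R,t),c)-[x0,y0]+.5)*S-.5
        h=cv2.convexHull(p.astype(np.float32));cv2.fillConvexPoly(m,np.round(h*16).astype(np.int32),255,shift=4)
    return cv2.resize(m,(x1-x0,y1-y0),interpolation=cv2.INTER_AREA)/255.
def Rz(a):return np.array([[np.cos(a),-np.sin(a),0],[np.sin(a),np.cos(a),0],[0,0,1]])
def fg(im,roi):
    x0,y0,x1,y1=roi;a=im[y0:y1,x0:x1].astype(float);g=a[...,1]-a[...,2]  # G-R
    return np.clip((45-g)/30,0,1)
def fit(boxes,ims,rois,x0,z=0):
    M={n:fg(ims[n],rois[n]) for n in rois};C={n:cams.get_calibration(n) for n in rois}
    f=lambda v:sum(np.abs(render(boxes,Rz(v[2]/100),np.array([v[0],v[1],z]),C[n],rois[n])-M[n]).sum() for n in rois)
    best=None
    for s in(12,4,1.5):
        r=minimize(f,x0,method="Nelder-Mead",options=dict(initial_simplex=np.array([x0]+[np.array(x0)+s*e for e in np.eye(3)]),xatol=.05,fatol=.1,maxiter=300));x0=r.x
    return r.x[:2],r.x[2]/100,r.fun
E
python3 - <<'E'
from fit import *
ims={n:cv2.imread(f"pics/{n}0.png") for n in("top","side")}
for n,p in(("top",(205,140)),("top",(312,180)),("top",(340,230)),("top",(230,172)),("top",(312,213)),("side",(275,230)),("side",(290,232))):print(n,p,ims[n][p[1],p[0]])
def ray(u,v,z):
    c=cams.get_calibration("top");q=cv2.undistortPoints(np.array([[[u,v]]],float),np.array(c["mtx"]),np.array(c["dist_coeffs"]))[0,0]
    d=c["T"][:3,:3]@[*q,1];o=c["T"][:3,3];return (o+d*(z-o[2])/d[2])[:2]
for nm,B,uv,rt,rs in(("pile",PILE,(312.5,228),(290,200,336,260),(246,206,302,242)),("chg",CHG,(231,180),(190,133,272,233),(266,148,364,206)),("adp",ADP,(322,157),(300,125,345,190),(320,205,388,242))):
    x=[*ray(*uv,15),0]
    for r in(dict(top=rt,side=rs),dict(top=rt),dict(side=rs)):print(nm,list(r),fit(B,ims,r,x))
E
```

```text
top (205, 140) [110 135  29]
top (312, 180) [ 89 113  26]
top (340, 230) [107 134   0]
top (230, 172) [82 85 79]
top (312, 213) [162 162 159]
side (275, 230) [43 41 42]
side (290, 232) [46 44 45]
pile ['top', 'side'] (array([481.50078598,  20.14270028]), np.float64(-0.05091299287503119), np.float64(188.11764705882354))
pile ['top'] (array([481.4893882 ,  19.46163702]), np.float64(-0.05276261588013118), np.float64(66.8156862745098))
pile ['side'] (array([481.02638977,  23.177483  ]), np.float64(-0.04996774358486137), np.float64(110.82352941176471))
chg ['top', 'side'] (array([609.51438109, 202.04946961]), np.float64(0.1733361252176529), np.float64(313.65490196078434))
chg ['top'] (array([609.69078977, 201.82362804]), np.float64(0.17495552024430863), np.float64(174.25098039215686))
chg ['side'] (array([609.24082483, 205.76605843]), np.float64(0.17187000276437484), np.float64(103.7372549019608))
adp ['top', 'side'] (array([638.05437072,   2.70862314]), np.float64(0.15039458280854165), np.float64(329.97843137254904))
adp ['top'] (array([636.95120798,   1.81599089]), np.float64(0.15188689720086662), np.float64(112.71764705882353))
adp ['side'] (array([637.44042993,   6.6307318 ]), np.float64(0.1442240821102333), np.float64(201.44509803921568))
```

```bash
cat > plan.py <<'E'
import json,os,sys,numpy as np
from scipy.spatial.transform import Rotation as Ro
def Rt(yaw,tilt):return Ro.from_euler("z",yaw)*Ro.from_euler("x",np.pi)*Ro.from_euler("y",tilt)
F="cmd.json"
def load():
    d=json.load(open(F));return np.array(d["p"]),Ro.from_quat(d["q"])
def save(p,R):json.dump(dict(p=list(p),q=list(R.as_quat())),open(F,"w"))
def apply(dx=0,dy=0,dz=0,wx=0,wy=0,wz=0):
    p,R=load();k=np.deg2rad(5);save(p+R.apply([1000*dx,1000*dy,1000*dz]),R*Ro.from_rotvec(np.array([wx,wy,wz])*k))
def row(p1,R1):
    p,R=load();d=R.inv().apply(np.array(p1)-p)/1000;w=(R.inv()*R1).as_rotvec()/np.deg2rad(5)
    return dict(zip("dx dy dz wx wy wz".split(),[round(float(x),4) for x in d]+[round(float(x),3) for x in w]))
E
python3 - <<'E'
from plan import *
save([222.118,-610.859,214.656],Ro.from_quat([.984825369,.173545198,-.0000973,-.001023]))
p,R=load();print(R.apply([1,0,0]))
save(p,Ro.from_euler("z",2*np.arctan2(.173545,.984825))*Ro.from_euler("x",np.pi))
print(row([481.5,20,130],Rt(-.051,0)))
E
```

```text
[9.39764110e-01 3.41823627e-01 1.63426458e-04]
{'dx': 0.4594, 'dy': -0.5042, 'dz': 0.0847, 'wx': -0.0, 'wy': -0.0, 'wz': 4.582}
```

carry_out(motion=[{"gripper":1,"dx":0.459,"dy":-0.504,"dz":0.085,"wz":4.58},{"gripper":1,"dx":0.459,"dy":-0.504,"dz":0.085,"wz":4.58},{"gripper":1,"dx":0.459,"dy":-0.504,"dz":0.085,"wz":4.58},{"gripper":1,"dx":0.459,"dy":-0.504,"dz":0.085,"wz":4.58},{"gripper":1,"dx":0.459,"dy":-0.504,"dz":0.085,"wz":4.58},{"gripper":1,"dx":0.459,"dy":-0.504,"dz":0.085,"wz":4.58},{"gripper":1,"dx":0.459,"dy":-0.504,"dz":0.085,"wz":4.58},{"gripper":1,"dx":0.459,"dy":-0.504,"dz":0.085,"wz":4.58},{"gripper":1,"dx":0.459,"dy":-0.504,"dz":0.085,"wz":4.58},{"gripper":1,"dx":0.459,"dy":-0.504,"dz":0.085,"wz":4.58},{"gripper":1,"dx":0.459,"dy":-0.504,"dz":0.085,"wz":4.58},{"gripper":1,"dx":0.459,"dy":-0.504,"dz":0.085,"wz":4.58},{"gripper":1,"dx":0.459,"dy":-0.504,"dz":0.085,"wz":4.58},{"gripper":1,"dx":0.459,"dy":-0.504,"dz":0.085,"wz":4.58},{"gripper":1,"dx":0.459,"dy":-0.504,"dz":0.085,"wz":4.58},{"gripper":1,"dx":0.459,"dy":-0.504,"dz":0.085,"wz":4.58},{"gripper":1,"dx":0.459,"dy":-0.504,"dz":0.085,"wz":4.58},{"gripper":1,"dx":0.459,"dy":-0.504,"dz":0.085,"wz":4.58},{"gripper":1,"dx":0.459,"dy":-0.504,"dz":0.085,"wz":4.58},{"gripper":1,"dx":0.459,"dy":-0.504,"dz":0.085,"wz":4.58}])

```text
$.motion[0]: bad value
```

carry_out(motion=[{"gripper":1.0,"dx":0.03,"dy":-0.03,"dz":0.0,"wx":0.0,"wy":0.0,"wz":0.0}])

```text
clock: 1.08
eef_pos: [237.6, -576.6, 213.9]
orientation: [0.001, 0.985, 0.171, -0.001]
ft_force: [0.3, 0.8, 1.0]
gripper_width: 1.001
finger_force: 0.0
```

```bash
python3 - <<'E'
from plan import *
apply(dx=.03,dy=-.03)
print(row([481.5,20,130],Rt(-.051,0)))
E
```

```text
{'dx': 0.4294, 'dy': -0.4742, 'dz': 0.0847, 'wx': -0.0, 'wy': -0.0, 'wz': 4.582}
```

carry_out(motion=[{"gripper":1.0,"dx":0.429,"dy":-0.474,"dz":0.085,"wx":0.0,"wy":0.0,"wz":4.58},{"gripper":1.0,"dx":0.429,"dy":-0.474,"dz":0.085,"wx":0.0,"wy":0.0,"wz":4.58},{"gripper":1.0,"dx":0.429,"dy":-0.474,"dz":0.085,"wx":0.0,"wy":0.0,"wz":4.58},{"gripper":1.0,"dx":0.429,"dy":-0.474,"dz":0.085,"wx":0.0,"wy":0.0,"wz":4.58},{"gripper":1.0,"dx":0.429,"dy":-0.474,"dz":0.085,"wx":0.0,"wy":0.0,"wz":4.58},{"gripper":1.0,"dx":0.429,"dy":-0.474,"dz":0.085,"wx":0.0,"wy":0.0,"wz":4.58},{"gripper":1.0,"dx":0.429,"dy":-0.474,"dz":0.085,"wx":0.0,"wy":0.0,"wz":4.58},{"gripper":1.0,"dx":0.429,"dy":-0.474,"dz":0.085,"wx":0.0,"wy":0.0,"wz":4.58},{"gripper":1.0,"dx":0.429,"dy":-0.474,"dz":0.085,"wx":0.0,"wy":0.0,"wz":4.58},{"gripper":1.0,"dx":0.429,"dy":-0.474,"dz":0.085,"wx":0.0,"wy":0.0,"wz":4.58},{"gripper":1.0,"dx":0.429,"dy":-0.474,"dz":0.085,"wx":0.0,"wy":0.0,"wz":4.58},{"gripper":1.0,"dx":0.429,"dy":-0.474,"dz":0.085,"wx":0.0,"wy":0.0,"wz":4.58},{"gripper":1.0,"dx":0.429,"dy":-0.474,"dz":0.085,"wx":0.0,"wy":0.0,"wz":4.58},{"gripper":1.0,"dx":0.429,"dy":-0.474,"dz":0.085,"wx":0.0,"wy":0.0,"wz":4.58},{"gripper":1.0,"dx":0.429,"dy":-0.474,"dz":0.085,"wx":0.0,"wy":0.0,"wz":4.58},{"gripper":1.0,"dx":0.429,"dy":-0.474,"dz":0.085,"wx":0.0,"wy":0.0,"wz":4.58},{"gripper":1.0,"dx":0.429,"dy":-0.474,"dz":0.085,"wx":0.0,"wy":0.0,"wz":4.58},{"gripper":1.0,"dx":0.429,"dy":-0.474,"dz":0.085,"wx":0.0,"wy":0.0,"wz":4.58},{"gripper":1.0,"dx":0.429,"dy":-0.474,"dz":0.085,"wx":0.0,"wy":0.0,"wz":4.58},{"gripper":1.0,"dx":0.429,"dy":-0.474,"dz":0.085,"wx":0.0,"wy":0.0,"wz":4.58}])

```text
clock: 2.75
eef_pos: [480.8, 17.9, 129.9]
orientation: [0.0, 1.0, -0.026, 0.0]
ft_force: [0.3, 0.7, 0.2]
gripper_width: 0.999
finger_force: 0.0
```

carry_out(motion=[{"gripper":1.0,"dx":0.0,"dy":0.0,"dz":0.035,"wx":0.0,"wy":0.0,"wz":0.0},{"gripper":1.0,"dx":0.0,"dy":0.0,"dz":0.07,"wx":0.0,"wy":0.0,"wz":0.0},{"gripper":1.0,"dx":0.0,"dy":0.0,"dz":0.1,"wx":0.0,"wy":0.0,"wz":0.0},{"gripper":1.0,"dx":0.0,"dy":0.0,"dz":0.118,"wx":0.0,"wy":0.0,"wz":0.0},{"gripper":1.0,"dx":0.0,"dy":0.0,"dz":0.124,"wx":0.0,"wy":0.0,"wz":0.0},{"gripper":1.0,"dx":0.0,"dy":0.0,"dz":0.127,"wx":0.0,"wy":0.0,"wz":0.0},{"gripper":1.0,"dx":0.0,"dy":0.0,"dz":0.127,"wx":0.0,"wy":0.0,"wz":0.0},{"gripper":1.0,"dx":0.0,"dy":0.0,"dz":0.127,"wx":0.0,"wy":0.0,"wz":0.0}])

```text
clock: 3.42
eef_pos: [482.3, 18.4, 4.3]
orientation: [0.0, 1.0, -0.026, 0.001]
ft_force: [-0.1, -0.4, 0.9]
gripper_width: 1.0
finger_force: 0.0
```

```bash
python3 - <<'E'
from plan import *
apply(dx=.429,dy=-.474,dz=.085,wz=4.58);apply(dz=.127)
from bench import bot,cams
import cv2
s=bot.observe();print(load()[0],s["eef_pos"],s["ft_force"])
a=cams.camera("side")[170:270,200:360];cv2.imwrite("pics/g.png",cv2.resize(a,None,fx=5,fy=5,interpolation=cv2.INTER_CUBIC))
E
```

```text
[481.19068147  19.67913978   2.656     ] [482.30910464  18.43970355   4.28717613] [-0.06495785 -0.41227722  0.91335085]
```

View pics/g.png

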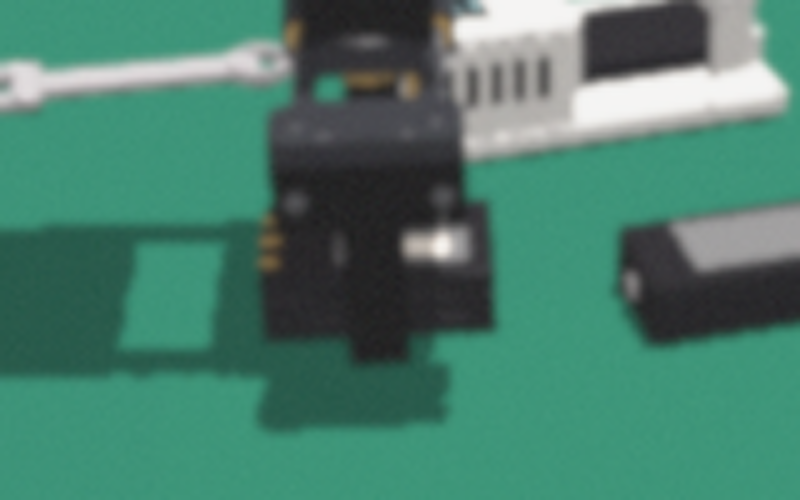

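The fingers straddle the pile near its middle (crop x≈380, with the pile spanning 262–492). I'll close and lift.

carry_out(motion=[{"gripper":0.0,"dx":0.0,"dy":0.0,"dz":0.001,"wx":0.0,"wy":0.0,"wz":0.0},{"gripper":0.0,"dx":0.0,"dy":0.0,"dz":0.001,"wx":0.0,"wy":0.0,"wz":0.0},{"gripper":0.0,"dx":0.0,"dy":0.0,"dz":0.001,"wx":0.0,"wy":0.0,"wz":0.0},{"gripper":0.0,"dx":0.0,"dy":0.0,"dz":0.001,"wx":0.0,"wy":0.0,"wz":0.0},{"gripper":0.0,"dx":0.0,"dy":0.0,"dz":0.001,"wx":0.0,"wy":0.0,"wz":0.0},{"gripper":0.0,"dx":0.0,"dy":0.0,"dz":0.001,"wx":0.0,"wy":0.0,"wz":0.0},{"gripper":0.0,"dx":0.0,"dy":0.0,"dz":0.001,"wx":0.0,"wy":0.0,"wz":0.0},{"gripper":0.0,"dx":0.0,"dy":0.0,"dz":0.001,"wx":0.0,"wy":0.0,"wz":0.0},{"gripper":0.0,"dx":0.0,"dy":0.0,"dz":0.001,"wx":0.0,"wy":0.0,"wz":0.0},{"gripper":0.0,"dx":0.0,"dy":0.0,"dz":0.001,"wx":0.0,"wy":0.0,"wz":0.0}])

```text
clock: 4.3
eef_pos: [480.9, 19.0, 1.7]
orientation: [-0.0, 1.0, -0.025, -0.0]
ft_force: [-1.2, -0.3, 0.9]
gripper_width: 0.585
finger_force: 30.0
```

carry_out(motion=[{"gripper":0.0,"dx":0.0,"dy":0.0,"dz":-0.005,"wx":0.0,"wy":0.0,"wz":0.0},{"gripper":0.0,"dx":0.0,"dy":0.0,"dz":-0.015,"wx":0.0,"wy":0.0,"wz":0.0},{"gripper":0.0,"dx":0.0,"dy":0.0,"dz":-0.03,"wx":0.0,"wy":0.0,"wz":0.0},{"gripper":0.0,"dx":0.0,"dy":0.0,"dz":-0.045,"wx":0.0,"wy":0.0,"wz":0.0},{"gripper":0.0,"dx":0.0,"dy":0.0,"dz":-0.06,"wx":0.0,"wy":0.0,"wz":0.0},{"gripper":0.0,"dx":0.0,"dy":0.0,"dz":-0.075,"wx":0.0,"wy":0.0,"wz":0.0},{"gripper":0.0,"dx":0.0,"dy":0.0,"dz":-0.09,"wx":0.0,"wy":0.0,"wz":0.0},{"gripper":0.0,"dx":0.0,"dy":0.0,"dz":-0.105,"wx":0.0,"wy":0.0,"wz":0.0},{"gripper":0.0,"dx":0.0,"dy":0.0,"dz":-0.12,"wx":0.0,"wy":0.0,"wz":0.0},{"gripper":0.0,"dx":0.0,"dy":0.0,"dz":-0.12,"wx":0.0,"wy":0.0,"wz":0.0},{"gripper":0.0,"dx":0.0,"dy":0.0,"dz":-0.12,"wx":0.0,"wy":0.0,"wz":0.0},{"gripper":0.0,"dx":0.0,"dy":0.0,"dz":-0.12,"wx":0.0,"wy":0.0,"wz":0.0}])

```text
clock: 5.3
eef_pos: [480.1, 19.1, 120.8]
orientation: [-0.0, 1.0, -0.025, -0.001]
ft_force: [-0.0, 0.0, -4.5]
gripper_width: 0.586
finger_force: 30.0
```

```bash
python3 - <<'E'
from plan import *
apply(dz=.001);apply(dz=-.12)
from bench import bot,cams
import cv2
s=bot.observe();print(s["clock"],load()[0],s["eef_pos"],s["ft_force"],s["finger_force"],s["gripper_width"])
a=cams.camera("side")[100:250,190:390];b=cams.camera("top")[160:310,230:390]
cv2.imwrite("pics/l.png",cv2.resize(np.hstack([a,b]),None,fx=2.2,fy=2.2,interpolation=cv2.INTER_CUBIC))
# plan: above bay, tilted
bx,by,yw=609.6,202.2,.174
B=lambda x,z:np.array([bx+x*np.cos(yw),by+x*np.sin(yw),24+z])
print(row(B(25,110),Rt(yw,.45)))
E
```

```text
5.3 [481.19068147  19.67913978 121.656     ] [480.11196532  19.05471294 120.77040078] [-0.03467436  0.0149234  -4.53537487] 29.982946068048477 0.5862952534747073
{'dx': 0.1433, 'dy': -0.1944, 'dz': -0.0123, 'wx': 0.58, 'wy': 5.135, 'wz': -2.533}
```

View pics/l.png

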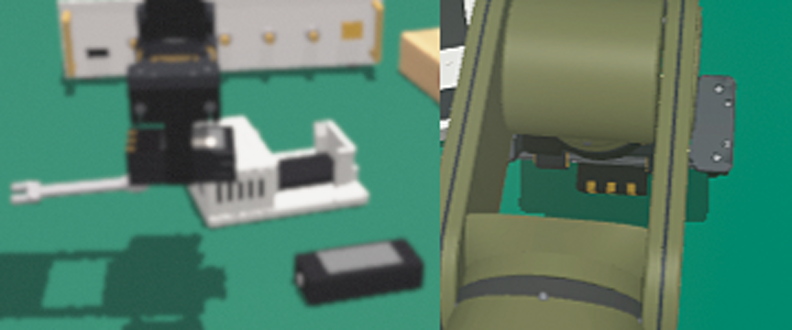

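```bash
cat >> plan.py <<'E'
BAY=[609.6,202.2,.174]
def pose(xn,zn,th,y=0,yaw=0,off=(.3,1.7)):
    bx,by,yw=BAY;yw2=yw+yaw;c,s=np.cos(th),np.sin(th)
    x=xn+46*c-off[1]*s-off[0]*c;z=zn+46*s+off[1]*c-off[0]*s
    return [bx+x*np.cos(yw)-y*np.sin(yw),by+x*np.sin(yw)+y*np.cos(yw),24+z],Rt(yw2,th)
def nose(th,off=(.3,1.7)):
    "xn,y,zn of current commanded pose"
    p,R=load();bx,by,yw=BAY;d=p-[bx,by,24];x=d[0]*np.cos(yw)+d[1]*np.sin(yw);y=-d[0]*np.sin(yw)+d[1]*np.cos(yw);c,s=np.cos(th),np.sin(th)
    return x-46*c+off[1]*s+off[0]*c,y,d[2]-46*s-off[1]*c+off[0]*s
E
python3 - <<'E'
from plan import *
print(row(*pose(-22,65,.45)))
E
```

```text
{'dx': 0.1369, 'dy': -0.1929, 'dz': 0.0112, 'wx': 0.58, 'wy': 5.135, 'wz': -2.533}
```

carry_out(motion=[{"gripper":0.0,"dx":0.014,"dy":-0.019,"dz":0.0,"wx":0.06,"wy":0.51,"wz":-0.25},{"gripper":0.0,"dx":0.027,"dy":-0.039,"dz":0.0,"wx":0.12,"wy":1.03,"wz":-0.51},{"gripper":0.0,"dx":0.041,"dy":-0.058,"dz":0.0,"wx":0.17,"wy":1.54,"wz":-0.76},{"gripper":0.0,"dx":0.055,"dy":-0.077,"dz":0.0,"wx":0.23,"wy":2.05,"wz":-1.01},{"gripper":0.0,"dx":0.068,"dy":-0.096,"dz":0.0,"wx":0.29,"wy":2.57,"wz":-1.27},{"gripper":0.0,"dx":0.082,"dy":-0.116,"dz":0.0,"wx":0.35,"wy":3.08,"wz":-1.52},{"gripper":0.0,"dx":0.096,"dy":-0.135,"dz":0.002,"wx":0.41,"wy":3.6,"wz":-1.77},{"gripper":0.0,"dx":0.11,"dy":-0.154,"dz":0.005,"wx":0.46,"wy":4.11,"wz":-2.03},{"gripper":0.0,"dx":0.123,"dy":-0.174,"dz":0.008,"wx":0.52,"wy":4.62,"wz":-2.28},{"gripper":0.0,"dx":0.137,"dy":-0.193,"dz":0.011,"wx":0.58,"wy":5.14,"wz":-2.53},{"gripper":0.0,"dx":0.137,"dy":-0.193,"dz":0.011,"wx":0.58,"wy":5.14,"wz":-2.53},{"gripper":0.0,"dx":0.137,"dy":-0.193,"dz":0.011,"wx":0.58,"wy":5.14,"wz":-2.53},{"gripper":0.0,"dx":0.137,"dy":-0.193,"dz":0.011,"wx":0.58,"wy":5.14,"wz":-2.53},{"gripper":0.0,"dx":0.137,"dy":-0.193,"dz":0.011,"wx":0.58,"wy":5.14,"wz":-2.53}])

```text
clock: 6.57
eef_pos: [627.1, 204.1, 110.2]
orientation: [-0.019, 0.971, 0.084, 0.222]
ft_force: [0.2, -1.2, -3.8]
gripper_width: 0.587
finger_force: 30.0
```

```bash
python3 - <<'E'
from plan import *
apply(.137,-.193,.011,.58,5.14,-2.53)
from bench import bot,cams
import cv2
s=bot.observe();print(s["clock"],load()[0],s["eef_pos"],load()[1].as_quat()[[3,0,1,2]],s["orientation"],s["ft_force"],s["joint_pos"])
print(nose(.45))
i=cams.camera("side");j=cams.camera("top");cv2.imwrite("pics/s2.png",i);cv2.imwrite("pics/t2.png",j)
cv2.imwrite("pics/l2.png",cv2.resize(np.hstack([i[60:240,230:420],j[90:270,160:330]]),None,fx=2.2,fy=2.2,interpolation=cv2.INTER_CUBIC))
E
```

```text
6.5667 [627.81854344 205.47007092 110.656     ] [627.11666895 204.09078515 110.16238456] [-0.01939491  0.97106548  0.08458767  0.22248729] [-0.01916645  0.97126159  0.08421972  0.22178954] [ 0.16620195 -1.20468422 -3.84512993] [ 0.24772087 -0.0078847   2.02373976 -0.05185927  0.67850104  1.67850196]
(np.float64(-21.90141937350851), np.float64(0.06663855813649056), np.float64(65.24731501711716))
```

View pics/l2.png

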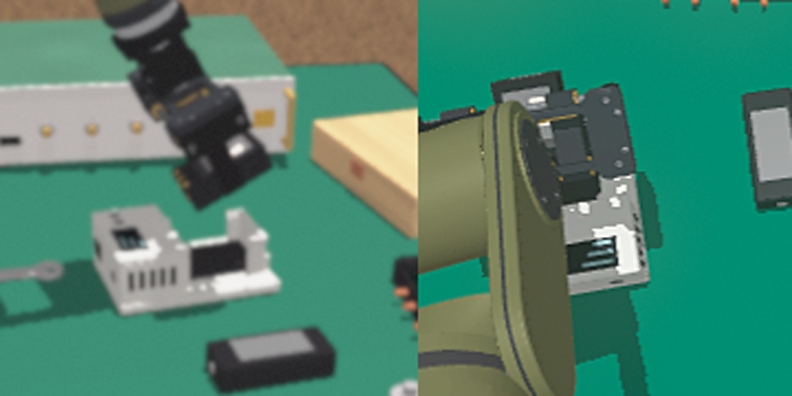

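```bash
cat > held.py <<'E'
from fit import *
from plan import load,BAY
def heldfit(ims,rois,off=(.3,1.7)):
    p,R=load();D=np.diag([1,-1,-1]);Rp=R.as_matrix()@D  # pile axes
    t0=p+R.apply([off[0],0,off[1]]);C={n:cams.get_calibration(n) for n in rois};M={n:fg(ims[n],rois[n]) for n in rois}
    f=lambda v:sum(np.abs(render(PILE,Rp,t0+Rp@v[:3],C[n],rois[n])-M[n]).sum() for n in rois)
    x=np.zeros(3)
    for s in(3,1.5):x=minimize(f,x,method="Nelder-Mead",options=dict(initial_simplex=np.vstack([x,x+s*np.eye(3)]),xatol=.02,fatol=.02)).x
    return x,f(np.zeros(3)),f(x),M
E
python3 - <<'E'
from held import *
ims={"top":cv2.imread("pics/t2.png"),"side":cv2.imread("pics/s2.png")}
rt,rs=(188,114,232,128),(304,138,328,160)
for r in(dict(top=rt,side=rs),dict(top=rt),dict(side=rs)):
    v=heldfit(ims,r);print(np.round(v[0],2),v[1:3])
M=v[3]["side"];
p,R=load();Rp=R.as_matrix()@np.diag([1,-1,-1]);t=p+R.apply([.3,0,1.7])
out=[]
for n,r,k in(("top",(180,105,240,165),9),("side",(295,100,355,165),9)):
    x0,y0,x1,y1=r;a=cv2.resize(ims[n][y0:y1,x0:x1],None,fx=6,fy=6,interpolation=cv2.INTER_NEAREST)
    q=(proj(PILE[0]@Rp.T+t,cams.get_calibration(n))-[x0,y0]+.5)*6
    for i in range(8):
        for b in(1,2,4):
            if not i&b:cv2.line(a,*[tuple(int(w) for w in q[j]) for j in(i,i|b)],(0,0,255),1)
    out.append(cv2.resize(a,(360,390)))
cv2.imwrite("pics/o.png",np.hstack(out))
E
```

```text
[ 0.11 -0.09  3.38] (np.float64(48.95882352941176), np.float64(29.790196078431375))
[-0.4   0.03  2.7 ] (np.float64(12.972549019607843), np.float64(7.96470588235294))
[1.99 1.15 2.55] (np.float64(35.98627450980392), np.float64(7.401960784313726))
```

View pics/o.png

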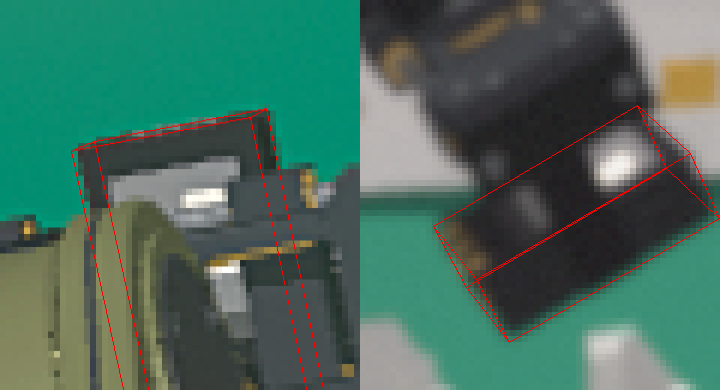

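```bash
python3 - <<'E'
import held
from held import *
ims={"top":cv2.imread("pics/t2.png"),"side":cv2.imread("pics/s2.png")}
g=cams.get_calibration
def gc(n):
    c=dict(g(n));T=np.array(c["T"],float).copy()
    if n=="side":T[:3,3]-=[-.45,3.94,0]
    c["T"]=T;return c
cams.get_calibration=gc
rs=(304,138,328,160)
for rt in((188,114,230,132),(188,114,230,130),(190,116,229,133)):
    for r in(dict(top=rt,side=rs),dict(top=rt)):
        v=heldfit(ims,r);print(np.round(v[0],2),v[1:3])
# lateral edges
m=fg(ims["top"],(186,126,232,134));print(np.round(m,1)[:, :14]);print(np.round(m,1)[:,30:])
E
```

```text
[ 0.07 -1.22  2.02] (np.float64(49.65098039215687), np.float64(43.384313725490195))
[-0.37 -0.03  3.  ] (np.float64(22.723529411764705), np.float64(18.523529411764706))
[0.23 0.13 2.07] (np.float64(42.805882352941175), np.float64(35.96666666666667))
[-0.41  0.16  2.13] (np.float64(15.878431372549018), np.float64(10.68235294117647))
[-0.05 -1.75  2.38] (np.float64(51.964705882352945), np.float64(44.51764705882353))
[-0.46  0.13  0.58] (np.float64(25.037254901960786), np.float64(20.939215686274512))
[[0.  0.  0.  0.  0.  0.  0.  0.  0.  0.  0.  0.  0.  0.6]
 [0.  0.  0.  0.  0.  0.  0.  0.  0.  0.7 1.  1.  1.  1. ]
 [0.  0.  0.  0.  0.  0.  0.  1.  1.  1.  1.  1.  1.  1. ]
 [0.  0.  0.  0.  0.  0.  0.  1.  1.  1.  1.  1.  1.  1. ]
 [0.  0.  0.  0.  0.  0.  0.  0.  1.  1.  1.  1.  1.  1. ]
 [0.  0.  0.  0.  0.  0.  0.  0.  1.  1.  1.  1.  1.  1. ]
 [0.  0.  0.  0.  0.  0.  0.  0.  1.  1.  1.  1.  1.  1. ]
 [0.  0.  0.  0.  0.  0.  0.  0.  1.  1.  1.  1.  1.  1. ]]
[[1.  1.  1.  1.  1.  1.  1.  1.  1.  0.  0.  0.  0.  0.  0.  0. ]
 [1.  1.  1.  1.  1.  1.  1.  1.  1.  0.6 0.  0.  0.  0.  0.  0. ]
 [1.  1.  1.  1.  1.  1.  1.  1.  1.  0.5 0.  0.  0.  0.  0.  0. ]
 [1.  1.  1.  1.  1.  1.  1.  1.  1.  1.  0.  0.  0.  0.  0.  0. ]
 [1.  1.  1.  1.  1.  1.  1.  1.  1.  1.  0.  0.  0.  0.  0.  0. ]
 [1.  1.  1.  1.  1.  1.  1.  1.  1.  1.  1.  1.  1.  1.  1.  1. ]
 [1.  1.  1.  1.  1.  1.  1.  1.  1.  1.  1.  1.  1.  1.  1.  1. ]
 [1.  1.  1.  1.  1.  1.  1.  1.  1.  1.  1.  1.  1.  1.  1.  1. ]]
```

```bash
cat > st.py <<'E'
from plan import *
from bench import bot
import sys
def st(th):
    s=bot.observe();_,y,w=BAY;f=s["ft_force"];R=Ro.from_euler("z",-w);e=s["eef_pos"]-load()[0]
    print("t",round(s["clock"],2),"nose",np.round(nose(th),2),"F(bay)",np.round(R.apply(f),2),"err(bay)",np.round(R.apply(e),2),"gw",round(s["gripper_width"],3))
E
python3 - <<'E'
from st import *
st(.45)
for z in(25,4):print(z,row(*pose(-22,z,.45)))
E
```

```text
t 6.67 nose [-21.9    0.07  65.25] F(bay) [-0.09 -0.13 -3.38] err(bay) [-0.56 -1.33  0.12] gw 0.588
25 {'dx': -0.0176, 'dy': 0.0001, 'dz': 0.0362, 'wx': 0.001, 'wy': -0.005, 'wz': -0.002}
4 {'dx': -0.0268, 'dy': 0.0001, 'dz': 0.0551, 'wx': 0.001, 'wy': -0.005, 'wz': -0.002}
```

carry_out(motion=[{"gripper":0.0,"dx":-0.0045,"dy":0.0,"dz":0.009,"wx":0.0,"wy":0.0,"wz":0.0},{"gripper":0.0,"dx":-0.009,"dy":0.0,"dz":0.018,"wx":0.0,"wy":0.0,"wz":0.0},{"gripper":0.0,"dx":-0.0135,"dy":0.0,"dz":0.028,"wx":0.0,"wy":0.0,"wz":0.0},{"gripper":0.0,"dx":-0.018,"dy":0.0,"dz":0.037,"wx":0.0,"wy":0.0,"wz":0.0},{"gripper":0.0,"dx":-0.021,"dy":0.0,"dz":0.043,"wx":0.0,"wy":0.0,"wz":0.0},{"gripper":0.0,"dx":-0.024,"dy":0.0,"dz":0.049,"wx":0.0,"wy":0.0,"wz":0.0},{"gripper":0.0,"dx":-0.0255,"dy":0.0,"dz":0.0525,"wx":0.0,"wy":0.0,"wz":0.0},{"gripper":0.0,"dx":-0.027,"dy":0.0,"dz":0.055,"wx":0.0,"wy":0.0,"wz":0.0},{"gripper":0.0,"dx":-0.027,"dy":0.0,"dz":0.055,"wx":0.0,"wy":0.0,"wz":0.0},{"gripper":0.0,"dx":-0.027,"dy":0.0,"dz":0.055,"wx":0.0,"wy":0.0,"wz":0.0}])

```text
clock: 7.5
eef_pos: [627.5, 204.8, 49.7]
orientation: [-0.019, 0.971, 0.085, 0.223]
ft_force: [0.2, 0.0, -2.1]
gripper_width: 0.59
finger_force: 30.0
```

```bash
python3 - <<'E'
from st import *
apply(-.027,0,.055);st(.45)
p,R=load();print("down",R.inv().apply([0,0,-1]),"left",R.inv().apply(-np.array([np.cos(.174),np.sin(.174),0])))
E
```

```text
t 7.5 nose [-22.26   0.07   3.98] F(bay) [ 0.17  0.   -2.1 ] err(bay) [-0.11 -0.6   0.28] gw 0.59
down [-4.35380593e-01  2.80851604e-05  9.00246488e-01] left [-9.00246464e-01  2.16015244e-04 -4.35380588e-01]
```

carry_out(motion=[{"gripper":0.0,"dx":-0.0004,"dy":0.0,"dz":0.0009,"wx":0.0,"wy":0.0,"wz":0.0},{"gripper":0.0,"dx":-0.0006,"dy":0.0,"dz":0.0013,"wx":0.0,"wy":0.0,"wz":0.0},{"gripper":0.0,"dx":-0.0006,"dy":0.0,"dz":0.0013,"wx":0.0,"wy":0.0,"wz":0.0}])

```text
clock: 7.75
eef_pos: [627.4, 204.8, 48.3]
orientation: [-0.019, 0.971, 0.085, 0.223]
ft_force: [0.0, -0.1, -2.6]
gripper_width: 0.584
finger_force: 30.0
```

carry_out(motion=[{"gripper":0.0,"dx":-0.0004,"dy":0.0,"dz":0.0009,"wx":0.0,"wy":0.0,"wz":0.0},{"gripper":0.0,"dx":-0.0006,"dy":0.0,"dz":0.0013,"wx":0.0,"wy":0.0,"wz":0.0},{"gripper":0.0,"dx":-0.0006,"dy":0.0,"dz":0.0013,"wx":0.0,"wy":0.0,"wz":0.0}])

```text
clock: 8.0
eef_pos: [627.2, 204.7, 46.4]
orientation: [-0.019, 0.971, 0.085, 0.222]
ft_force: [-0.5, -0.0, -3.6]
gripper_width: 0.587
finger_force: 30.0
```

carry_out(motion=[{"gripper":0.0,"dx":-0.0004,"dy":0.0,"dz":0.0009,"wx":0.0,"wy":0.0,"wz":0.0},{"gripper":0.0,"dx":-0.0006,"dy":0.0,"dz":0.0013,"wx":0.0,"wy":0.0,"wz":0.0},{"gripper":0.0,"dx":-0.0006,"dy":0.0,"dz":0.0013,"wx":0.0,"wy":0.0,"wz":0.0}])

```text
clock: 8.25
eef_pos: [627.4, 204.7, 45.9]
orientation: [-0.019, 0.971, 0.085, 0.223]
ft_force: [-5.7, -1.0, 2.0]
gripper_width: 0.588
finger_force: 30.0
```

carry_out(motion=[{"gripper":0.0,"dx":-0.0004,"dy":0.0,"dz":0.0009,"wx":0.0,"wy":0.0,"wz":0.0},{"gripper":0.0,"dx":-0.0005,"dy":0.0,"dz":0.001,"wx":0.0,"wy":0.0,"wz":0.0},{"gripper":0.0,"dx":-0.0005,"dy":0.0,"dz":0.001,"wx":0.0,"wy":0.0,"wz":0.0}])

```text
clock: 8.5
eef_pos: [627.5, 204.8, 45.5]
orientation: [-0.019, 0.971, 0.085, 0.223]
ft_force: [-8.5, -2.3, 6.7]
gripper_width: 0.583
finger_force: 30.0
```

```bash
python3 - <<'E'
from st import *
for i in range(3):apply(-.0006,0,.0013)
apply(-.0005,0,.001)
st(.45)
for a in((-22,7,.43),(-22,7,.41),(-29,4.2,.41)):print(a,row(*pose(*a)))
E
```

```text
t 8.5 nose [-22.2    0.07  -1.43] F(bay) [-8.81 -0.77  6.68] err(bay) [-0.11 -0.64  1.52] gw 0.583
(-22, 7, 0.43) {'dx': 0.0039, 'dy': 0.0001, 'dz': -0.0066, 'wx': 0.001, 'wy': -0.234, 'wz': -0.002}
(-22, 7, 0.41) {'dx': 0.0039, 'dy': 0.0001, 'dz': -0.0057, 'wx': 0.001, 'wy': -0.464, 'wz': -0.002}
(-29, 4.2, 0.41) {'dx': -0.0036, 'dy': 0.0001, 'dz': -0.0062, 'wx': 0.001, 'wy': -0.464, 'wz': -0.002}
```

carry_out(motion=[{"gripper":0.0,"dx":0.002,"dy":0.0,"dz":-0.004,"wx":0.0,"wy":0.0,"wz":0.0},{"gripper":0.0,"dx":0.0039,"dy":0.0,"dz":-0.0075,"wx":0.0,"wy":0.0,"wz":0.0},{"gripper":0.0,"dx":0.0039,"dy":0.0,"dz":-0.0066,"wx":0.0,"wy":-0.23,"wz":0.0},{"gripper":0.0,"dx":0.0039,"dy":0.0,"dz":-0.0057,"wx":0.0,"wy":-0.46,"wz":0.0},{"gripper":0.0,"dx":0.001,"dy":0.0,"dz":-0.0059,"wx":0.0,"wy":-0.46,"wz":0.0},{"gripper":0.0,"dx":-0.001,"dy":0.0,"dz":-0.006,"wx":0.0,"wy":-0.46,"wz":0.0},{"gripper":0.0,"dx":-0.0036,"dy":0.0,"dz":-0.0062,"wx":0.0,"wy":-0.46,"wz":0.0},{"gripper":0.0,"dx":-0.0036,"dy":0.0,"dz":-0.0062,"wx":0.0,"wy":-0.46,"wz":0.0},{"gripper":0.0,"dx":-0.0036,"dy":0.0,"dz":-0.0062,"wx":0.0,"wy":-0.46,"wz":0.0}])

```text
clock: 9.25
eef_pos: [620.7, 203.6, 47.3]
orientation: [-0.018, 0.975, 0.085, 0.202]
ft_force: [0.1, -0.2, -3.6]
gripper_width: 0.584
finger_force: 30.0
```

```bash
python3 - <<'E'
from st import *
from bench import cams
import cv2
apply(-.0036,0,-.0062,0,-.46);st(.41)
i=cams.camera("side");cv2.imwrite("pics/s3.png",i)
cv2.imwrite("pics/l3.png",cv2.resize(i[100:210,250:380],None,fx=5,fy=5,interpolation=cv2.INTER_CUBIC))
st(.41)
for x,z in((-31,3),(-33,2.5),(-35,2),(-37,2),(-39,2),(-40,2)):print(x,row(*pose(x,z,.41)))
E
```

```text
t 9.25 nose [-28.96   0.07   4.21] F(bay) [ 0.09 -0.23 -3.65] err(bay) [-1.06 -0.66 -0.68] gw 0.584
t 9.3 nose [-28.96   0.07   4.21] F(bay) [ 0.36  0.39 -3.65] err(bay) [-0.78 -0.66 -0.37] gw 0.587
-31 {'dx': -0.0024, 'dy': 0.0001, 'dz': 0.0003, 'wx': 0.001, 'wy': -0.004, 'wz': -0.002}
-33 {'dx': -0.0044, 'dy': 0.0001, 'dz': -0.0, 'wx': 0.001, 'wy': -0.004, 'wz': -0.002}
-35 {'dx': -0.0064, 'dy': 0.0001, 'dz': -0.0004, 'wx': 0.001, 'wy': -0.004, 'wz': -0.002}
-37 {'dx': -0.0083, 'dy': 0.0001, 'dz': -0.0012, 'wx': 0.001, 'wy': -0.004, 'wz': -0.002}
-39 {'dx': -0.0101, 'dy': 0.0001, 'dz': -0.002, 'wx': 0.001, 'wy': -0.004, 'wz': -0.002}
-40 {'dx': -0.011, 'dy': 0.0001, 'dz': -0.0024, 'wx': 0.001, 'wy': -0.004, 'wz': -0.002}
```

View pics/l3.png

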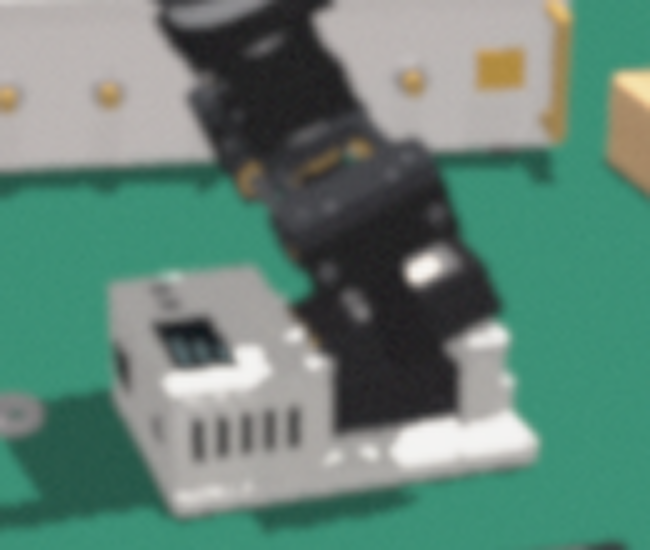

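The nose (crop ~330,350) is at the lip and the tail (490,310) is above the tail wall. I'll go in slowly.

carry_out(motion=[{"gripper":0.0,"dx":-0.0012,"dy":0.0,"dz":0.0002,"wx":0.0,"wy":0.0,"wz":0.0},{"gripper":0.0,"dx":-0.0024,"dy":0.0,"dz":0.0003,"wx":0.0,"wy":0.0,"wz":0.0},{"gripper":0.0,"dx":-0.0024,"dy":0.0,"dz":0.0003,"wx":0.0,"wy":0.0,"wz":0.0},{"gripper":0.0,"dx":-0.0024,"dy":0.0,"dz":0.0003,"wx":0.0,"wy":0.0,"wz":0.0}])

```text
clock: 9.63
eef_pos: [619.2, 203.3, 46.7]
orientation: [-0.018, 0.975, 0.085, 0.203]
ft_force: [-0.9, -0.5, -2.8]
gripper_width: 0.585
finger_force: 30.0
```

carry_out(motion=[{"gripper":0.0,"dx":-0.001,"dy":0.0,"dz":-0.0001,"wx":0.0,"wy":0.0,"wz":0.0},{"gripper":0.0,"dx":-0.002,"dy":0.0,"dz":-0.0003,"wx":0.0,"wy":0.0,"wz":0.0},{"gripper":0.0,"dx":-0.002,"dy":0.0,"dz":-0.0003,"wx":0.0,"wy":0.0,"wz":0.0},{"gripper":0.0,"dx":-0.002,"dy":0.0,"dz":-0.0003,"wx":0.0,"wy":0.0,"wz":0.0}])

```text
clock: 9.97
eef_pos: [618.0, 203.1, 46.7]
orientation: [-0.018, 0.975, 0.085, 0.204]
ft_force: [3.0, -0.2, -3.8]
gripper_width: 0.588
finger_force: 30.0
```

```bash
python3 - <<'E'
from st import *
apply(-.0024,0,.0003);apply(-.002,0,-.0003);st(.41)
E
```

```text
t 9.97 nose [-33.     0.07   2.46] F(bay) [ 2.89 -0.68 -3.83] err(bay) [ 0.19 -0.64  0.47] gw 0.588
```

carry_out(motion=[{"gripper":0.0,"dx":-0.001,"dy":0.0,"dz":-0.0002,"wx":0.0,"wy":0.0,"wz":0.0},{"gripper":0.0,"dx":-0.0019,"dy":0.0,"dz":-0.0005,"wx":0.0,"wy":0.0,"wz":0.0},{"gripper":0.0,"dx":-0.0019,"dy":0.0,"dz":-0.0005,"wx":0.0,"wy":0.0,"wz":0.0},{"gripper":0.0,"dx":-0.0019,"dy":0.0,"dz":-0.0005,"wx":0.0,"wy":0.0,"wz":0.0}])

```text
clock: 10.3
eef_pos: [616.1, 202.8, 46.6]
orientation: [-0.018, 0.975, 0.085, 0.204]
ft_force: [3.4, 0.3, -3.2]
gripper_width: 0.591
finger_force: 30.0
```

carry_out(motion=[{"gripper":0.0,"dx":-0.001,"dy":0.0,"dz":-0.0003,"wx":0.0,"wy":0.0,"wz":0.0},{"gripper":0.0,"dx":-0.0019,"dy":0.0,"dz":-0.0007,"wx":0.0,"wy":0.0,"wz":0.0},{"gripper":0.0,"dx":-0.0019,"dy":0.0,"dz":-0.0007,"wx":0.0,"wy":0.0,"wz":0.0},{"gripper":0.0,"dx":-0.0019,"dy":0.0,"dz":-0.0007,"wx":0.0,"wy":0.0,"wz":0.0}])

```text
clock: 10.63
eef_pos: [614.2, 202.5, 46.6]
orientation: [-0.018, 0.975, 0.085, 0.204]
ft_force: [4.5, 0.8, -0.6]
gripper_width: 0.592
finger_force: 30.0
```

```bash
python3 - <<'E'
from st import *
apply(-.0019,0,-.0005);apply(-.0019,0,-.0007);st(.41)
E
```

```text
t 10.63 nose [-36.96   0.07   2.04] F(bay) [ 4.55  0.03 -0.6 ] err(bay) [ 0.28 -0.61  0.75] gw 0.592
```

carry_out(motion=[{"gripper":0.0,"dx":-0.0007,"dy":0.0,"dz":-0.0012,"wx":0.0,"wy":0.0,"wz":0.0},{"gripper":0.0,"dx":-0.0016,"dy":0.0,"dz":-0.0015,"wx":0.0,"wy":0.0,"wz":0.0},{"gripper":0.0,"dx":-0.0025,"dy":0.0,"dz":-0.0018,"wx":0.0,"wy":0.0,"wz":0.0},{"gripper":0.0,"dx":-0.0025,"dy":0.0,"dz":-0.0018,"wx":0.0,"wy":0.0,"wz":0.0},{"gripper":0.0,"dx":-0.0025,"dy":0.0,"dz":-0.0018,"wx":0.0,"wy":0.0,"wz":0.0}])

```text
clock: 11.05
eef_pos: [611.1, 201.9, 46.7]
orientation: [-0.018, 0.975, 0.085, 0.204]
ft_force: [6.5, 1.1, -4.5]
gripper_width: 0.588
finger_force: 30.0
```

```bash
python3 - <<'E'
from st import *
from bench import cams
import cv2
apply(-.0025,0,-.0018);st(.41)
i=cams.camera("side");j=cams.camera("top");cv2.imwrite("pics/s4.png",i);cv2.imwrite("pics/t4.png",j)
st(.41)
for x,z in((-41,2.7),(-42,2.7),(-42.7,2.7)):print(x,row(*pose(x,z,.41)))
cv2.imwrite("pics/l4.png",np.hstack([cv2.resize(i[130:200,270:370],None,fx=5,fy=5,interpolation=cv2.INTER_CUBIC),cv2.resize(j[110:180,190:250],None,fx=5,fy=5,interpolation=cv2.INTER_CUBIC)]))
E
```

```text
t 11.05 nose [-39.97   0.07   2.7 ] F(bay) [ 6.54 -0.07 -4.54] err(bay) [ 0.16 -0.66  0.27] gw 0.588
t 11.15 nose [-39.97   0.07   2.7 ] F(bay) [ 6.15 -0.91 -3.63] err(bay) [ 0.17 -0.66  0.25] gw 0.588
-41 {'dx': -0.0009, 'dy': 0.0001, 'dz': -0.0004, 'wx': 0.001, 'wy': -0.004, 'wz': -0.002}
-42 {'dx': -0.0019, 'dy': 0.0001, 'dz': -0.0008, 'wx': 0.001, 'wy': -0.004, 'wz': -0.002}
-42.7 {'dx': -0.0025, 'dy': 0.0001, 'dz': -0.0011, 'wx': 0.001, 'wy': -0.004, 'wz': -0.002}
```

View pics/l4.png

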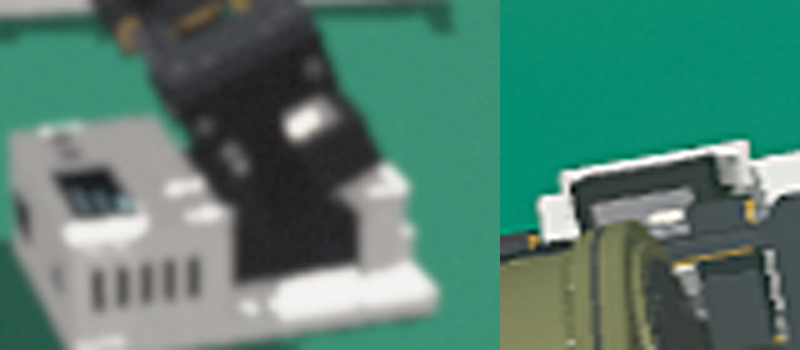

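carry_out(motion=[{"gripper":0.0,"dx":-0.0009,"dy":0.0,"dz":-0.0004,"wx":0.0,"wy":0.0,"wz":0.0},{"gripper":0.0,"dx":-0.0019,"dy":0.0,"dz":-0.0008,"wx":0.0,"wy":0.0,"wz":0.0},{"gripper":0.0,"dx":-0.0025,"dy":0.0,"dz":-0.0011,"wx":0.0,"wy":0.0,"wz":0.0},{"gripper":0.0,"dx":-0.0025,"dy":0.0,"dz":-0.0011,"wx":0.0,"wy":0.0,"wz":0.0},{"gripper":0.0,"dx":-0.0025,"dy":0.0,"dz":-0.0011,"wx":0.0,"wy":0.0,"wz":0.0}])

```text
clock: 11.57
eef_pos: [608.7, 201.5, 46.8]
orientation: [-0.018, 0.975, 0.085, 0.204]
ft_force: [7.2, 1.5, -5.9]
gripper_width: 0.59
finger_force: 30.0
```

```bash
python3 - <<'E'
from st import *
apply(-.0025,0,-.0011);st(.41)
for th in(.37,.33,.29,.25):print(th,row(*pose(-42.7-30*(np.sin(.41)-np.sin(th)),2.5,th)))
E
```

```text
t 11.57 nose [-42.7    0.07   2.71] F(bay) [ 7.32  0.28 -5.86] err(bay) [ 0.46 -0.65  0.36] gw 0.59
0.37 {'dx': -0.0011, 'dy': 0.0001, 'dz': 0.0016, 'wx': 0.001, 'wy': -0.462, 'wz': -0.002}
0.33 {'dx': -0.0021, 'dy': 0.0001, 'dz': 0.003, 'wx': 0.001, 'wy': -0.92, 'wz': -0.002}
0.29 {'dx': -0.0033, 'dy': 0.0001, 'dz': 0.0043, 'wx': 0.001, 'wy': -1.379, 'wz': -0.002}
0.25 {'dx': -0.0046, 'dy': 0.0001, 'dz': 0.0057, 'wx': 0.0, 'wy': -1.837, 'wz': -0.002}
```

carry_out(motion=[{"gripper":0.0,"dx":-0.0008,"dy":0.0,"dz":0.0,"wx":0.0,"wy":0.0,"wz":0.0},{"gripper":0.0,"dx":-0.0014,"dy":0.0,"dz":0.0008,"wx":0.0,"wy":-0.23,"wz":0.0},{"gripper":0.0,"dx":-0.0019,"dy":0.0,"dz":0.0016,"wx":0.0,"wy":-0.46,"wz":0.0},{"gripper":0.0,"dx":-0.0024,"dy":0.0,"dz":0.0023,"wx":0.0,"wy":-0.69,"wz":0.0},{"gripper":0.0,"dx":-0.0029,"dy":0.0,"dz":0.003,"wx":0.0,"wy":-0.92,"wz":0.0},{"gripper":0.0,"dx":-0.0029,"dy":0.0,"dz":0.003,"wx":0.0,"wy":-0.92,"wz":0.0},{"gripper":0.0,"dx":-0.0029,"dy":0.0,"dz":0.003,"wx":0.0,"wy":-0.92,"wz":0.0}])

```text
clock: 12.15
eef_pos: [607.7, 201.3, 42.9]
orientation: [-0.014, 0.982, 0.086, 0.165]
ft_force: [8.4, 1.0, -4.4]
gripper_width: 0.587
finger_force: 30.0
```

```bash
python3 - <<'E'
from st import *
apply(-.0029,0,.003,0,-.92);st(.33)
for th in(.29,.25,.21,.17):print(th,row(*pose(-43.5-30*(np.sin(.41)-np.sin(th)),2.2,th)))
E
```

```text
t 12.15 nose [-45.61   0.07   2.16] F(bay) [ 8.46 -0.49 -4.37] err(bay) [ 0.9  -0.66  0.34] gw 0.587
0.29 {'dx': -0.0012, 'dy': 0.0001, 'dz': 0.0014, 'wx': 0.0, 'wy': -0.459, 'wz': -0.002}
0.25 {'dx': -0.0023, 'dy': 0.0001, 'dz': 0.0028, 'wx': 0.0, 'wy': -0.917, 'wz': -0.002}
0.21 {'dx': -0.0035, 'dy': 0.0001, 'dz': 0.0043, 'wx': 0.0, 'wy': -1.375, 'wz': -0.002}
0.17 {'dx': -0.0048, 'dy': 0.0001, 'dz': 0.0057, 'wx': 0.0, 'wy': -1.834, 'wz': -0.002}
```

carry_out(motion=[{"gripper":0.0,"dx":-0.0004,"dy":0.0,"dz":0.0007,"wx":0.0,"wy":-0.23,"wz":0.0},{"gripper":0.0,"dx":-0.0008,"dy":0.0,"dz":0.0015,"wx":0.0,"wy":-0.46,"wz":0.0},{"gripper":0.0,"dx":-0.0014,"dy":0.0,"dz":0.0022,"wx":0.0,"wy":-0.69,"wz":0.0},{"gripper":0.0,"dx":-0.0019,"dy":0.0,"dz":0.0029,"wx":0.0,"wy":-0.92,"wz":0.0},{"gripper":0.0,"dx":-0.0019,"dy":0.0,"dz":0.0029,"wx":0.0,"wy":-0.92,"wz":0.0},{"gripper":0.0,"dx":-0.0019,"dy":0.0,"dz":0.0029,"wx":0.0,"wy":-0.92,"wz":0.0}])

```text
clock: 12.65
eef_pos: [606.7, 201.0, 39.0]
orientation: [-0.011, 0.988, 0.086, 0.125]
ft_force: [8.8, 0.2, -6.4]
gripper_width: 0.584
finger_force: 30.0
```

```bash
python3 - <<'E'
from st import *
apply(-.0019,0,.0029,0,-.92);st(.25)
for th in(.21,.17,.13,.09,.05,.02):print(th,row(*pose(-43.1-30*(np.sin(.41)-np.sin(th)),2.2,th)))
E
```

```text
t 12.65 nose [-47.65   0.07   2.26] F(bay) [ 8.66 -1.35 -6.45] err(bay) [ 0.7  -0.71 -0.18] gw 0.584
0.21 {'dx': -0.0011, 'dy': 0.0001, 'dz': 0.0016, 'wx': 0.0, 'wy': -0.455, 'wz': -0.002}
0.17 {'dx': -0.0023, 'dy': 0.0001, 'dz': 0.0031, 'wx': 0.0, 'wy': -0.914, 'wz': -0.002}
0.13 {'dx': -0.0036, 'dy': 0.0001, 'dz': 0.0047, 'wx': 0.0, 'wy': -1.372, 'wz': -0.002}
0.09 {'dx': -0.0049, 'dy': 0.0001, 'dz': 0.0062, 'wx': 0.0, 'wy': -1.831, 'wz': -0.002}
0.05 {'dx': -0.0063, 'dy': 0.0001, 'dz': 0.0077, 'wx': 0.0, 'wy': -2.289, 'wz': -0.002}
0.02 {'dx': -0.0074, 'dy': 0.0001, 'dz': 0.0088, 'wx': 0.0, 'wy': -2.633, 'wz': -0.003}
```

carry_out(motion=[{"gripper":0.0,"dx":0.0004,"dy":0.0,"dz":0.001,"wx":0.0,"wy":-0.23,"wz":0.0},{"gripper":0.0,"dx":0.0002,"dy":0.0,"dz":0.0018,"wx":0.0,"wy":-0.46,"wz":0.0},{"gripper":0.0,"dx":-0.0004,"dy":0.0,"dz":0.0026,"wx":0.0,"wy":-0.69,"wz":0.0},{"gripper":0.0,"dx":-0.001,"dy":0.0,"dz":0.0033,"wx":0.0,"wy":-0.92,"wz":0.0},{"gripper":0.0,"dx":-0.0017,"dy":0.0,"dz":0.0041,"wx":0.0,"wy":-1.15,"wz":0.0},{"gripper":0.0,"dx":-0.0023,"dy":0.0,"dz":0.0049,"wx":0.0,"wy":-1.37,"wz":0.0},{"gripper":0.0,"dx":-0.0023,"dy":0.0,"dz":0.0049,"wx":0.0,"wy":-1.37,"wz":0.0},{"gripper":0.0,"dx":-0.0023,"dy":0.0,"dz":0.0049,"wx":0.0,"wy":-1.37,"wz":0.0}])

```text
clock: 13.32
eef_pos: [605.5, 200.9, 33.4]
orientation: [-0.006, 0.994, 0.087, 0.066]
ft_force: [6.8, 0.6, -6.8]
gripper_width: 0.59
finger_force: 30.0
```

```bash
python3 - <<'E'
from st import *
apply(-.0023,0,.0049,0,-1.37);st(.13)
for th in(.09,.05,.02,0):print(th,row(*pose(-41.4-30*(np.sin(.41)-np.sin(th)),2.2,th)))
E
```

```text
t 13.32 nose [-49.9    0.07   2.29] F(bay) [ 6.78 -0.56 -6.79] err(bay) [ 0.58 -0.69 -0.54] gw 0.59
0.09 {'dx': -0.0007, 'dy': 0.0001, 'dz': 0.0018, 'wx': -0.0, 'wy': -0.461, 'wz': -0.002}
0.05 {'dx': -0.002, 'dy': 0.0001, 'dz': 0.0035, 'wx': -0.0, 'wy': -0.919, 'wz': -0.002}
0.02 {'dx': -0.0029, 'dy': 0.0001, 'dz': 0.0047, 'wx': -0.0, 'wy': -1.263, 'wz': -0.002}
0 {'dx': -0.0036, 'dy': 0.0001, 'dz': 0.0056, 'wx': -0.0, 'wy': -1.492, 'wz': -0.002}
```

carry_out(motion=[{"gripper":0.0,"dx":0.0,"dy":0.0,"dz":0.0009,"wx":0.0,"wy":-0.23,"wz":0.0},{"gripper":0.0,"dx":-0.0003,"dy":0.0,"dz":0.0018,"wx":0.0,"wy":-0.46,"wz":0.0},{"gripper":0.0,"dx":-0.0006,"dy":0.0,"dz":0.0027,"wx":0.0,"wy":-0.69,"wz":0.0},{"gripper":0.0,"dx":-0.0008,"dy":0.0,"dz":0.0036,"wx":0.0,"wy":-0.92,"wz":0.0},{"gripper":0.0,"dx":-0.0012,"dy":0.0,"dz":0.0047,"wx":0.0,"wy":-1.26,"wz":0.0},{"gripper":0.0,"dx":-0.0016,"dy":0.0,"dz":0.0056,"wx":0.0,"wy":-1.49,"wz":0.0},{"gripper":0.0,"dx":-0.0016,"dy":0.0,"dz":0.0056,"wx":0.0,"wy":-1.49,"wz":0.0},{"gripper":0.0,"dx":-0.0016,"dy":0.0,"dz":0.0056,"wx":0.0,"wy":-1.49,"wz":0.0}])

```text
clock: 13.98
eef_pos: [604.7, 200.7, 27.5]
orientation: [-0.0, 0.996, 0.087, 0.001]
ft_force: [6.3, 1.0, -5.5]
gripper_width: 0.587
finger_force: 30.0
```

```bash
python3 - <<'E'
from st import *
from bench import cams
import cv2
apply(-.0016,0,.0056,0,-1.49);st(0)
i=cams.camera("side");j=cams.camera("top");cv2.imwrite("pics/s5.png",i);cv2.imwrite("pics/t5.png",j)
st(0)
cv2.imwrite("pics/l5.png",np.hstack([cv2.resize(i[130:200,270:370],None,fx=5,fy=5,interpolation=cv2.INTER_CUBIC),cv2.resize(j[110:180,190:250],None,fx=5,fy=5,interpolation=cv2.INTER_CUBIC)]))
E
```

```text
t 13.98 nose [-51.37   0.07   2.44] F(bay) [ 6.41 -0.16 -5.5 ] err(bay) [ 0.57 -0.67 -0.59] gw 0.587
t 14.08 nose [-51.37   0.07   2.44] F(bay) [ 6.74 -0.35 -6.27] err(bay) [ 0.41 -0.65 -0.59] gw 0.588
```

View pics/l5.png

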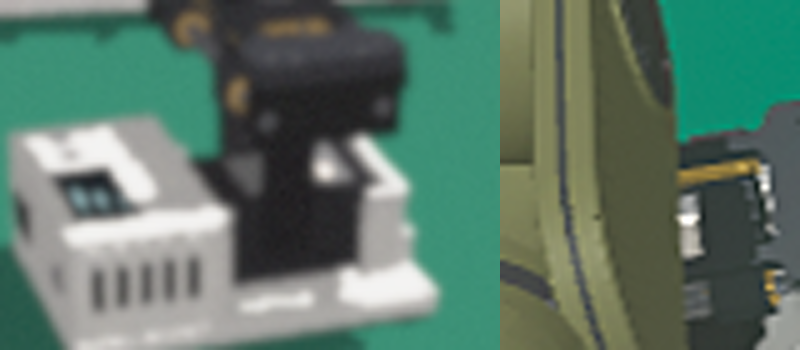

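The pile is flat inside the tail wall (crop ~290–360, 150–270). I'll lower it and ease it back toward the tail wall.

carry_out(motion=[{"gripper":0.0,"dx":0.001,"dy":0.0,"dz":0.0006,"wx":0.0,"wy":0.0,"wz":0.0},{"gripper":0.0,"dx":0.002,"dy":0.0,"dz":0.0012,"wx":0.0,"wy":0.0,"wz":0.0},{"gripper":0.0,"dx":0.0025,"dy":0.0,"dz":0.0018,"wx":0.0,"wy":0.0,"wz":0.0},{"gripper":0.0,"dx":0.0025,"dy":0.0,"dz":0.0018,"wx":0.0,"wy":0.0,"wz":0.0},{"gripper":0.0,"dx":0.0025,"dy":0.0,"dz":0.0018,"wx":0.0,"wy":0.0,"wz":0.0}])

```text
clock: 14.5
eef_pos: [606.8, 201.2, 26.7]
orientation: [-0.0, 0.996, 0.087, 0.001]
ft_force: [5.2, 0.5, -0.6]
gripper_width: 0.589
finger_force: 30.0
```

carry_out(motion=[{"gripper":0.0,"dx":0.0005,"dy":0.0,"dz":0.0006,"wx":0.0,"wy":0.0,"wz":0.0},{"gripper":0.0,"dx":0.0005,"dy":0.0,"dz":0.001,"wx":0.0,"wy":0.0,"wz":0.0},{"gripper":0.0,"dx":0.0005,"dy":0.0,"dz":0.001,"wx":0.0,"wy":0.0,"wz":0.0}])

```text
clock: 14.75
eef_pos: [607.1, 201.2, 26.0]
orientation: [-0.0, 0.996, 0.087, 0.0]
ft_force: [4.5, -0.5, 3.3]
gripper_width: 0.587
finger_force: 30.0
```

carry_out(motion=[{"gripper":0.62,"dx":0.0,"dy":0.0,"dz":0.0,"wx":0.0,"wy":0.0,"wz":0.0},{"gripper":0.66,"dx":0.0,"dy":0.0,"dz":0.0,"wx":0.0,"wy":0.0,"wz":0.0},{"gripper":0.75,"dx":0.0,"dy":0.0,"dz":0.0,"wx":0.0,"wy":0.0,"wz":0.0},{"gripper":0.9,"dx":0.0,"dy":0.0,"dz":0.0,"wx":0.0,"wy":0.0,"wz":0.0},{"gripper":0.9,"dx":0.0,"dy":0.0,"dz":0.0,"wx":0.0,"wy":0.0,"wz":0.0},{"gripper":0.9,"dx":0.0,"dy":0.0,"dz":0.0,"wx":0.0,"wy":0.0,"wz":0.0}])

```text
clock: 15.25
eef_pos: [606.3, 201.0, 25.0]
orientation: [0.0, 0.996, 0.087, -0.0]
ft_force: [-0.3, -0.2, -0.3]
gripper_width: 0.872
finger_force: 0.0
```

carry_out(motion=[{"gripper":0.9,"dx":0.0,"dy":0.0,"dz":-0.01,"wx":0.0,"wy":0.0,"wz":0.0},{"gripper":0.9,"dx":0.0,"dy":0.0,"dz":-0.03,"wx":0.0,"wy":0.0,"wz":0.0},{"gripper":0.9,"dx":0.0,"dy":0.0,"dz":-0.05,"wx":0.0,"wy":0.0,"wz":0.0},{"gripper":0.9,"dx":0.0,"dy":0.0,"dz":-0.08,"wx":0.0,"wy":0.0,"wz":0.0},{"gripper":0.9,"dx":0.0,"dy":0.0,"dz":-0.11,"wx":0.0,"wy":0.0,"wz":0.0},{"gripper":0.9,"dx":0.0,"dy":0.0,"dz":-0.14,"wx":0.0,"wy":0.0,"wz":0.0},{"gripper":0.9,"dx":0.0,"dy":0.04,"dz":-0.16,"wx":0.0,"wy":0.0,"wz":0.0},{"gripper":0.9,"dx":0.0,"dy":0.08,"dz":-0.16,"wx":0.0,"wy":0.0,"wz":0.0},{"gripper":0.9,"dx":0.0,"dy":0.12,"dz":-0.16,"wx":0.0,"wy":0.0,"wz":0.0},{"gripper":0.9,"dx":0.0,"dy":0.16,"dz":-0.16,"wx":0.0,"wy":0.0,"wz":0.0},{"gripper":0.9,"dx":0.0,"dy":0.2,"dz":-0.16,"wx":0.0,"wy":0.0,"wz":0.0},{"gripper":0.9,"dx":0.0,"dy":0.24,"dz":-0.16,"wx":0.0,"wy":0.0,"wz":0.0},{"gripper":0.9,"dx":0.0,"dy":0.28,"dz":-0.16,"wx":0.0,"wy":0.0,"wz":0.0},{"gripper":0.9,"dx":0.0,"dy":0.32,"dz":-0.16,"wx":0.0,"wy":0.0,"wz":0.0},{"gripper":0.9,"dx":0.0,"dy":0.32,"dz":-0.16,"wx":0.0,"wy":0.0,"wz":0.0},{"gripper":0.9,"dx":0.0,"dy":0.32,"dz":-0.16,"wx":0.0,"wy":0.0,"wz":0.0}])

```text
clock: 16.58
eef_pos: [662.0, -116.2, 185.9]
orientation: [-0.0, 0.996, 0.085, 0.0]
ft_force: [1.4, -0.1, -1.0]
gripper_width: 0.899
finger_force: 0.0
```

```bash
python3 - <<'E'
import cv2,numpy as np
from bench import bot,cams
print(bot.observe()["eef_pos"],bot.observe()["ft_force"])
i=cams.camera("side");j=cams.camera("top")
cv2.imwrite("pics/l6.png",np.hstack([cv2.resize(i[140:205,265:365],None,fx=4.4,fy=6,interpolation=cv2.INTER_CUBIC),cv2.resize(j[135:200,195:255],None,fx=6,fy=6,interpolation=cv2.INTER_CUBIC)]))
E
```

```text
[ 662.01219562 -116.21894007  185.94496764] [ 1.42569059 -0.14535077 -0.97579039]
```

View pics/l6.png

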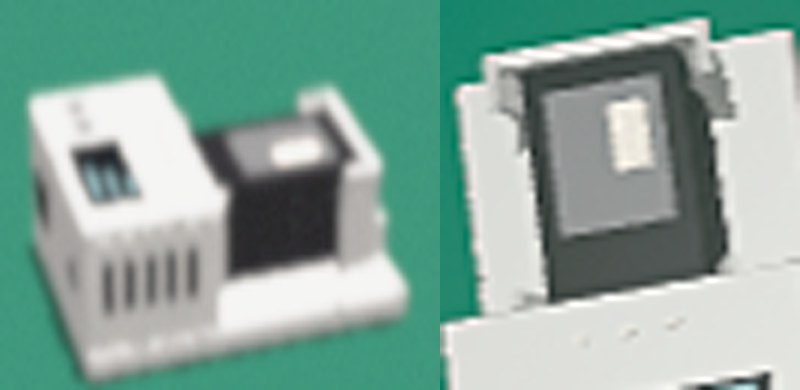

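The side view shows the top pack lying flat against the tail wall (crop ~340,150). The top view shows it square and centred between the side walls.

```bash
python3 -c "
from bench import bot
print(bot.finish_job())"
```

```text
the job is handed in; nothing more can be done
None
```

I loaded all three packs into the bay as one pile and handed the job in at about 17 s. In the last pictures the top pack lies flat, square and against the tail wall. The two packs under it were not measured one by one, and the hand-in returned no verdict.

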